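# Put the spice pots away and set the day wheel

### The job

Stand all the spice pots upright inside the bamboo box, then gently lower its lid fully shut, and roll the thumbwheel on the box's side until the 7 stands in the middle of its window. Leave the bowl, the jar and the butter dish where they are.

Things in the scene. Friction and masses are not known exactly. Their poses are not given: they have to be found in the camera images.
- pot0: White porcelain spice pot, one of 4 to 6 alike (no pose if absent), standing on a thin mat (1 mm, of no effect) beside the box. Cylinder 46 mm across, 45 mm high; on it a fixed wooden cap 47 mm across, 6 mm thick, and on that a round wooden knob 18 mm across, from 51 to 69 mm above the base, to lift it by. About 0.12 kg. Origin: centre of its underside; z up its axis.
- pot1: White porcelain spice pot, one of 4 to 6 alike (no pose if absent), standing on a thin mat (1 mm, of no effect) beside the box. Cylinder 46 mm across, 45 mm high; on it a fixed wooden cap 47 mm across, 6 mm thick, and on that a round wooden knob 18 mm across, from 51 to 69 mm above the base, to lift it by. About 0.12 kg. Origin: centre of its underside; z up its axis.
- pot2: White porcelain spice pot, one of 4 to 6 alike (no pose if absent), standing on a thin mat (1 mm, of no effect) beside the box. Cylinder 46 mm across, 45 mm high; on it a fixed wooden cap 47 mm across, 6 mm thick, and on that a round wooden knob 18 mm across, from 51 to 69 mm above the base, to lift it by. About 0.12 kg. Origin: centre of its underside; z up its axis.
- pot3: White porcelain spice pot, one of 4 to 6 alike (no pose if absent), standing on a thin mat (1 mm, of no effect) beside the box. Cylinder 46 mm across, 45 mm high; on it a fixed wooden cap 47 mm across, 6 mm thick, and on that a round wooden knob 18 mm across, from 51 to 69 mm above the base, to lift it by. About 0.12 kg. Origin: centre of its underside; z up its axis.
- pot4: White porcelain spice pot, one of 4 to 6 alike (no pose if absent), standing on a thin mat (1 mm, of no effect) beside the box. Cylinder 46 mm across, 45 mm high; on it a fixed wooden cap 47 mm across, 6 mm thick, and on that a round wooden knob 18 mm across, from 51 to 69 mm above the base, to lift it by. About 0.12 kg. Origin: centre of its underside; z up its axis.
- pot5: White porcelain spice pot, one of 4 to 6 alike (no pose if absent), standing on a thin mat (1 mm, of no effect) beside the box. Cylinder 46 mm across, 45 mm high; on it a fixed wooden cap 47 mm across, 6 mm thick, and on that a round wooden knob 18 mm across, from 51 to 69 mm above the base, to lift it by. About 0.12 kg. Origin: centre of its underside; z up its axis.
- box: Bamboo box, fixed. Outside 170 mm (its x) by 240 mm (its y) by 85 mm high, walls and floor 6 mm: inside 158 by 228 mm and 79 mm deep, undivided. Origin: centre of its underside; its -x side faces the robot, turned up to 0.2 rad; z up. It stands on the robot's left or right, the pots on the other side.
- lid_hinge (a point): Middle of the lid's hinge line, which runs along the box's y on its far (+x) wall: at (85, 0, 85.5) mm in the box's frame. The lid's hinge is stiff (about 0.4 N m): it stays at whatever angle it is left and is shut by pushing on its outer side, with 3 to 4 N near its free edge.
- lid (a joint): Angle of the box's hinged bamboo lid, a plate 170 by 240 by 8 mm of 0.3 kg, its underside on the hinge line. 0 = closed flat on the rim, 1.57 = standing straight up; range 0 to 1.9; starts at 1.5 to 1.65.
- lid_handle (a point): Middle of the wooden knob on the lid's outer side, 35 mm out from that side; the knob is 28 mm across and stands 43 mm out in all, in the middle of the lid's width, 140 mm from the hinge and 30 mm from the free edge. Moves with the lid.
- wheel_axle (a point): Fixed point on the thumbwheel's axle (along the box's y), in the middle of its knurled band: at (-20, 157, 50) mm in the box's frame. The band, black rubber, 90 mm across and 22 mm wide, stands open: its top is 95 mm above the counter. Its aluminium housing on the box's +y side is 100 mm (x) by 54 mm (y), solid to 55 mm height, its outer (+y) cheek 63 mm.
- wheel_window (a point): Centre of the window, 20 mm long along x and 18 mm along y, in the cover plate beside the knurled band, towards the box: at (-20, 133.5, 88) mm in the box's frame, level with the plate's top. Through it one digit of the white drum (67 mm across, turns with the band) is seen from above: black, 14 mm tall, its top towards the box's +x.
- wheel (a joint): Angle of the thumbwheel. Digit d (0 to 9) is in the middle of the window at d x 0.6283 rad (7 at 4.398). The value grows when the top of the knurled band is rolled away from the robot (box's +x); stops at -0.15 and 5.8. Light friction (0.03 N m, under 1 N at the edge); it stays where it is left. Starts between 0.1 and 3.5.
- bowl: Wooden bowl, 160 mm across, 75 mm high, standing at the far side; leave alone. Origin: centre of its underside.
- jar: Glass storage jar, 84 mm across, 110 mm high, at the far left; leave alone. Origin: centre of its underside.
- butter: Block of butter on a white dish 100 by 150 mm, 48 mm high in all, at the far right; leave alone. Origin: centre of its underside.
Not all that is in view belongs to the job. Leave any green or pink look-alike of the pot3 alone.

How it is judged (in metres and radians):
On the way, in this order (a step that is already met when the one before it is completed fails the run):
1. every pot stands upright in the box, let go, the lid still open (x of pot0 in the frame of box between -0.08 and 0.08 m and y of pot0 in the frame of box between -0.115 and 0.115 m and z of pot0 in the frame of box between -0.005 and 0.02 m and angle between each of pot0, pot1, pot2, pot3, pot4, pot5's own z axis and vertical below 0.2 rad and x of pot1 in the frame of box between -0.08 and 0.08 m and y of pot1 in the frame of box between -0.115 and 0.115 m and z of pot1 in the frame of box between -0.005 and 0.02 m and x of pot2 in the frame of box between -0.08 and 0.08 m and y of pot2 in the frame of box between -0.115 and 0.115 m and z of pot2 in the frame of box between -0.005 and 0.02 m and x of pot3 in the frame of box between -0.08 and 0.08 m and y of pot3 in the frame of box between -0.115 and 0.115 m and z of pot3 in the frame of box between -0.005 and 0.02 m and x of pot4 in the frame of box between -0.08 and 0.08 m and y of pot4 in the frame of box between -0.115 and 0.115 m and z of pot4 in the frame of box between -0.005 and 0.02 m and x of pot5 in the frame of box between -0.08 and 0.08 m and y of pot5 in the frame of box between -0.115 and 0.115 m and z of pot5 in the frame of box between -0.005 and 0.02 m and contact force between the fingers and pot0 below 0.05 N and contact force between the fingers and pot1 below 0.05 N and contact force between the fingers and pot2 below 0.05 N and contact force between the fingers and pot3 below 0.05 N and contact force between the fingers and pot4 below 0.05 N and contact force between the fingers and pot5 below 0.05 N and value of joint lid above 0.3 rad), for 0.2 s.
2. the lid is shut (value of joint lid below 0.04 rad), for 0.2 s.
At the end, for the whole second after the job is handed in: Every pot that is present stands upright (within 0.2 rad) on the floor of the box, at rest; the lid is shut (within 0.04 rad); the wheel shows 7 in the middle of its window (within 0.15 rad, a quarter of a digit's step); bowl, jar and butter dish are within 30 mm of where they stood (x of pot0 in the frame of box between -0.08 and 0.08 m and y of pot0 in the frame of box between -0.115 and 0.115 m and z of pot0 in the frame of box between -0.005 and 0.02 m and angle between each of pot0, pot1, pot2, pot3, pot4, pot5's own z axis and vertical below 0.2 rad and x of pot1 in the frame of box between -0.08 and 0.08 m and y of pot1 in the frame of box between -0.115 and 0.115 m and z of pot1 in the frame of box between -0.005 and 0.02 m and x of pot2 in the frame of box between -0.08 and 0.08 m and y of pot2 in the frame of box between -0.115 and 0.115 m and z of pot2 in the frame of box between -0.005 and 0.02 m and x of pot3 in the frame of box between -0.08 and 0.08 m and y of pot3 in the frame of box between -0.115 and 0.115 m and z of pot3 in the frame of box between -0.005 and 0.02 m and x of pot4 in the frame of box between -0.08 and 0.08 m and y of pot4 in the frame of box between -0.115 and 0.115 m and z of pot4 in the frame of box between -0.005 and 0.02 m and x of pot5 in the frame of box between -0.08 and 0.08 m and y of pot5 in the frame of box between -0.115 and 0.115 m and z of pot5 in the frame of box between -0.005 and 0.02 m and linear speed of each of pot0, pot1, pot2, pot3, pot4, pot5 below 0.05 m/s and value of joint lid below 0.04 rad and value of joint wheel between 4.248 and 4.548 rad and distance of each of bowl, jar, butter from where it was at the start of the episode below 0.03 m); the robot touches nothing.
It fails at once if the lid is slammed (falls or is thrown faster than 2.5 rad/s) (velocity of joint lid below -2.5 rad/s).
It fails at once if the bowl, the jar or the butter dish is pushed more than 30 mm (distance of any of bowl, jar, butter from where it was at the start of the episode above 0.03 m).
Of pot0, pot1, pot2, pot3, pot4, pot5 only 4 to 6 are there at a start; the rules pass over those that are not, and their reading is None.
At some moment in a run one of pot0, pot1, pot2, pot3, pot4, pot5 may be knocked a few centimetres aside while the robot is not near it.
It also fails if it takes over 210 s, if anything falls off the work surface, if the arm or the gripper's body presses on something with over 40 N, if the wrist force passes 120 N, or if a joint passes its speed limit or range.

### The arm

A 7-joint arm with a two-finger parallel gripper is mounted at the origin on the work surface. World frame = base frame: x ahead of the robot, y to its left, z up, the work surface at z = 0. Lengths are in mm, angles in rad, forces in N, time in s.
With the tool pointing down it reaches from about 425 to 875 mm from the base axis. Payload 9.9 kg.
Tool frame: the origin (TCP) lies between the finger pads; the fingertips stand 11 mm ahead of it and the grasp point (between the pads) lies 8 mm behind it (env.finger_overhang is the distance from the TCP to the fingertips, in mm); z points along the fingers, y is the line along which they close (so a half turn about z gives the same grasp; the last joint's range is limited). The gripper opens to 85 mm and grips with 20 to 120 N. Pads are 22 mm wide; open, the fingers measure 114 mm over their backs; the gripper's body (76 mm by 85 mm) begins 54 mm behind the grasp point. The pads swing forward as they close: fully open they stand 13 mm farther back than shut.
Start: joints at [-1.358, 0.576, 0.025, 1.437, -0.015, 1.129, -0.057], TCP at [197.404, 645.493, 242.289] pointing down, gripper open.
Joint ranges: [-2.76, 2.76], [-0.34, 2.15], [-1.52, 1.57], [0.19, 2.46], [-1.09, 4.23], [0.17, 1.99], [-2.82, 2.82]. Speed limits (rad/s): [2.22, 2.22, 3.01, 3.01, 3.14, 3.14, 3.14].

### API

Orientations are given as a unit quaternion [w, x, y, z].
In Python, from plant import env, imaging, ticket gives the robot as it stands.
- The arm moves only by the tool jog_arm, never from a script. Its argument "targets" is a list of rows, each an object with "travel": the shift along the tool's x, y, z in mm, a list of three; "twist": the turn about the tool's z in rad. A call has 1 to 5 rows; each row is the pose to reach, as a shift and turn from the pose commanded when the call began, along the tool's axes at that moment; what a row does not reach only later rows make up. A row lasts 1/8 s, in which the tool goes at most 62.5 mm and 10.7 degrees, less where a joint would pass 70% of its speed; a pose out of reach is approached as far as the arm can. A call with a gripper value outside its range is refused whole. "gripper" is the finger opening in mm, from 0 to 85.4, set as the call begins (left out, the last holds). The fingers move at their own pace and stop on an object; "squeeze" is the grip in N (left out, the last holds). Time passes only in rows, so rows that repeat a pose let the fingers close. It gives the time, the measured TCP pose, the force, the opening and the grip force at its end, in the units of the state.
- env.observe(): the state, without advancing time (a new reading comes with each control period).
- imaging.get_image(name): name is "scene" or "top" or "wrist"; returns the picture (400x640x3 uint8, red, green, blue); there is no depth.
- imaging.get_calibration(name): a dict with "intrinsics" (3x3 intrinsics, pixels), "R" (3x3) and "t" (3): a world point X has camera coordinates R X + t; the wrist camera has in their place "tool_from_camera" (4x4, takes a point from camera to tool coordinates, whose origin is the TCP and whose axes are the flange's). Camera axes: x right, y down, z forward; pixel columns grow to the right and rows downward; lengths in mm; the calibration is good to about 2 mm. A picture is of the moment at which its call begins: read the wrist's pose just before it. get_calibration takes no time and is no camera call.
- ticket.close_job(): hands the job in; it is judged then, once.
The state is a dict: "t": time; "qpos": joint angles; "qd": joint speeds; "tau": joint torques, N m; "eef_pos": TCP position; "orientation": TCP orientation; "ft_force": force on the tool from outside, world axes, zero at the start; "ft_torque": the same for the moment, N m; "gripper_width": finger opening in mm; "grip_force": force on a finger pad.
Only numpy, scipy, OpenCV 4.12 (cv2) and the standard library are available. Lean on these libraries where they do the work, as an engineer would, in place of code of your own. Each camera call takes 0.05 s, during which the arm holds its last target. There are 200 camera calls.

## Working session

There is one attempt and no reset: what is moved stays moved. The work goes in short steps, Python scripts to look and compute and a tool call to move; the robot and the scene stay as the last step left them, time stands still between calls to the robot, and variables do not carry over. Pictures are saved under pics/ and viewed, at most 14 in all, crops included, and the job is handed in when it is done.

Besides the shell and the picture viewer there is one more tool, called after "Request:" as name([rows], argument=value, ...), one row to a line, values as JSON. jog_arm: Moves the arm, as the interface text tells. Its arguments: {"type":"object","properties":{"targets":{"type":"array","items":{"type":"object","properties":{"travel":{"type":"array","items":{"type":"number"}},"twist":{"type":"number"}}}},"gripper":{"type":"number"},"squeeze":{"type":"number"}},"required":["targets"]}

```bash
mkdir -p pics; python3 - <<'E'
from plant import env, imaging, ticket
import cv2
for n in ["scene","top"]:
    cv2.imwrite(f"pics/{n}0.png",imaging.get_image(n)[:,:,::-1])
    c=imaging.get_calibration(n);print(n,c)
print(imaging.get_calibration("wrist"));print(env.observe())
E
```

```text
scene {'intrinsics': array([[416.34611637,   0.        , 319.74911686],
       [  0.        , 416.34611637, 199.99947204],
       [  0.        ,   0.        ,   1.        ]]), 'R': array([[ 0.4602458 ,  0.88778647,  0.00299928],
       [ 0.62650663, -0.3223959 , -0.7096128 ],
       [-0.62901769,  0.32847538, -0.70458547]]), 't': array([-247.33775027, -318.7230168 , 1712.73861331])}
top {'intrinsics': array([[390.99530046,   0.        , 317.46330395],
       [  0.        , 390.99530046, 200.81338211],
       [  0.        ,   0.        ,   1.        ]]), 'R': array([[-0.00401821, -0.99995597,  0.00848055],
       [-0.99037249,  0.00280594, -0.13839963],
       [ 0.13836974, -0.00895502, -0.99034015]]), 't': array([ -36.07560643,  597.90934102, 1058.29889554])}
{'intrinsics': array([[341.24203887,   0.        , 318.39997313],
       [  0.        , 341.24203887, 199.43722919],
       [  0.        ,   0.        ,   1.        ]]), 'tool_from_camera': array([[ 2.53553738e-04, -9.61107037e-01, -2.76176028e-01,
         7.00163381e+01],
       [ 9.99999451e-01,  5.24596622e-04, -9.07536792e-
[... 209 characters left out ...]
.1, 'qpos': array([-1.35779718,  0.57642894,  0.0248703 ,  1.43782241, -0.0149939 ,
        1.129017  , -0.05646174]), 'qd': array([-0.00107707, -0.00073886,  0.00139948, -0.00121141,  0.00032421,
       -0.00068753,  0.00028596]), 'tau': array([ 6.26908295e-03, -7.67306471e+01,  2.25779861e+00, -2.86606318e+01,
        1.57961017e-02,  8.49912845e-03, -1.46118850e-05]), 'eef_pos': array([197.30288675, 645.10829299, 241.54280212]), 'orientation': array([-6.37035156e-05,  1.47828669e-01,  9.89012704e-01, -7.42663280e-04]), 'ft_force': array([0.14192377, 0.01611095, 0.32105469]), 'ft_torque': array([-0.00250304,  0.03632834, -0.0219943 ]), 'grip_force': 0.0, 'gripper_width': 85.44126685673118}
```

View pics/scene0.png

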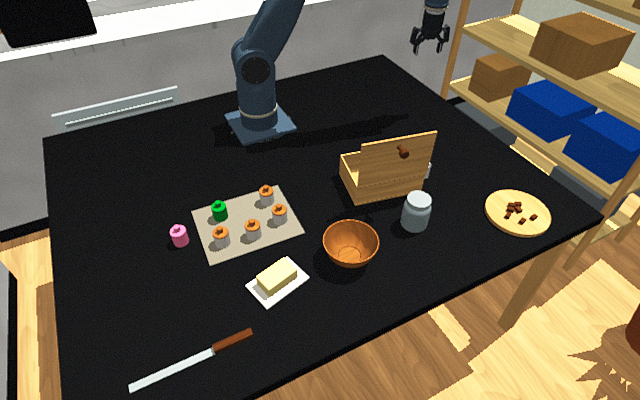

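View pics/top0.png

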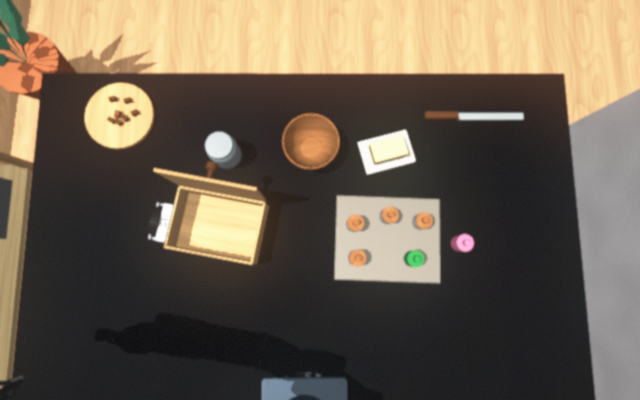

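The scene view shows four white pots with orange-brown caps: (266,195), (279,212), (253,229) and (221,237). It also shows a green look-alike at (219,210) and a pink one at (179,236). In the top view the pots are at (357,223), (391,215), (425,221) and (359,258), green is at (416,258) and pink at (463,243). White body plus wooden cap fits the first four. The box is on the left with its lid open, and the wheel is at (160,222). I'll localize these and check an enlarged crop.

```bash
cat > h.py <<'E'
from plant import env, imaging, ticket
import cv2, numpy as np
from scipy.spatial.transform import Rotation as Rn
def ray(name,px,z):
    c=imaging.get_calibration(name);R,t=np.array(c["R"]),np.array(c["t"])
    d=R.T@np.linalg.inv(c["intrinsics"])@[px[0],px[1],1.]; o=-R.T@t
    return (o+d*(z-o[2])/d[2])
def proj(name,X):
    c=imaging.get_calibration(name);p=c["intrinsics"]@(np.array(c["R"])@X+c["t"]);return p[:2]/p[2]
def tool():
    s=env.observe();q=s["orientation"];return np.array(s["eef_pos"]),Rn.from_quat([q[1],q[2],q[3],q[0]]).as_matrix()
def shift(X,closing=None):
    """tool-frame travel to world X; twist to bring tool y along angle 'closing' (mod pi)"""
    p,R=tool();tr=R.T@(np.array(X)-p);tw=0
    if closing is not None:
        a=np.arctan2(R[1,1],R[0,1]);d=-(closing-a);tw=(d+np.pi/2)%np.pi-np.pi/2
    return np.round(tr,1),round(tw,3)
def wristray(px,z):
    p,R=tool();c=imaging.get_calibration("wrist");T=np.array(c["tool_from_camera"])
    d=R@T[:3,:3]@np.linalg.inv(c["intrinsics"])@[px[0],px[1],1.];o=p+R@T[:3,3]
    return o+d*(z-o[2])/d[2]
def wristproj(X):
    p,R=tool();c=imaging.get_calibration("wrist");T=np.array(c["tool_from_camera"])
    q=c["intrinsics"]@(T[:3,:3].T@(R.T@(np.array(X)-p)-T[:3,3]));return q[:2]/q[2]
def pots(im=None,name="top",conv=None):
    im=imaging.get_image(name) if im is None else im
    h=cv2.cvtColor(im,cv2.COLOR_RGB2HSV);m=cv2.inRange(h,(5,120,90),(20,255,255))
    n,l,s,c=cv2.connectedComponentsWithStats(m)
    return [(c[i].round(1),s[i,4]) for i in range(1,n) if s[i,4]>40]
E
python3 - <<'E'
from h import *
im=imaging.get_image("top");print("overhang",env.finger_overhang)
for c,a in pots(im):print(c,a,ray("top",c,54).round(0))
for p in [(166,248),(257,263),(268,201)]:print(p,ray("top",p,85).round(0))
for b in [(222,150),(311,141),(387,152)]:print(ray("top",b,40).round(0))
a=cv2.resize(im[140:275,140:280],None,fx=2.8,fy=2.8,interpolation=2);b=cv2.resize(im[180:290,330:480],None,fx=2.6,fy=2.6,interpolation=2)
H=max(a.shape[0],b.shape[0]);o=np.zeros((H,a.shape[1]+b.shape[1],3),np.uint8);o[:a.shape[0],:a.shape[1]]=a;o[:b.shape[0],a.shape[1]:]=b
print(o.shape);cv2.imwrite("pics/crop0.png",o[:,:,::-1])
E
```

```text
overhang 11.0
[30.9 64.7] 2906 [998. 793.  54.]
[127.2 100.1] 46 [890. 507.  54.]
[134.8 112.3] 46 [853. 484.  54.]
[119. 118.] 181 [836. 527.  54.]
[440.4 114.3] 242 [ 847. -393.   54.]
[310.4 140.8] 2661 [768. -19.  54.]
[210.  168.5] 110 [689. 263.  54.]
[389.9 214.5] 193 [ 557. -239.   54.]
[423.7 220.1] 198 [ 541. -332.   54.]
[355.4 222.5] 199 [ 535. -143.   54.]
[357.5 257.6] 200 [ 439. -147.   54.]
(166, 248) [467. 364.  85.]
(257, 263) [426. 123.  85.]
(268, 201) [592.  96.  85.]
[746. 235.  40.]
[772. -20.  40.]
[ 739. -238.   40.]
(378, 782, 3)
```

View pics/crop0.png

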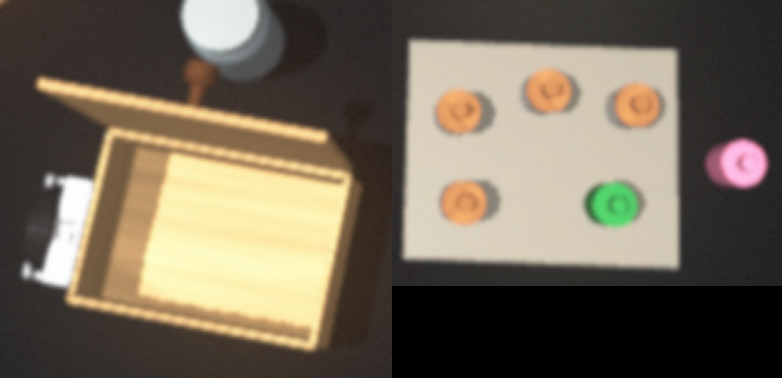

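The crop confirms four white pots with orange-brown caps; green and pink stay out. Next I'll fit the box pose from its rim corners.

```bash
cat >> h.py <<'E'
import os
if os.path.exists("box.npy"): bx,by,ba=np.load("box.npy")
def B(x,y,z): return np.array([bx+x*np.cos(ba)-y*np.sin(ba),by+x*np.sin(ba)+y*np.cos(ba),z])
SL=[(-40,-72),(5,-26),(-40,24),(5,70)]
E
python3 - <<'E'
from h import *
from scipy.optimize import least_squares
px=np.array([(164.6,247.1),(252.1,264.3),(265,202.9),(179.3,186.4)]);L=[(-85,120),(-85,-120),(85,-120),(85,120)]
def f(v):
    c,s=np.cos(v[2]),np.sin(v[2]);return np.concatenate([proj("top",np.array([v[0]+c*x-s*y,v[1]+s*x+c*y,85]))-p for (x,y),p in zip(L,px)])
r=least_squares(f,[520,240,-.17]);print(r.x,r.fun.round(1));np.save("box.npy",r.x)
import h;h.bx,h.by,h.ba=r.x
for s in SL:
    p=B(*s,70);print(p.round(0),np.hypot(p[0],p[1]))
print("axle",B(-20,157,50),"win",B(-20,133.5,88))
p,R=tool();print("closing now",np.arctan2(R[1,1],R[0,1]))
print(shift([540,-143,150],np.pi/2+ba),shift([540,-143,150],ba),shift([490,-143,220],np.pi/2))
E
```

```text
[ 5.27820963e+02  2.35748385e+02 -1.93644572e-01] [-0.8  0.6  0.4  0.7  0.8 -0.6 -0.3 -0.8]
[475. 173.  70.] 505.18264256698876
[528. 209.  70.] 567.7038157647194
[493. 267.  70.] 560.8217421718058
[546. 303.  70.] 624.8448980150802
axle [538.40732362 393.66269388  50.        ] win [533.8850631  370.60192286  88.        ]
closing now 1.2740055819224876Traceback (most recent call last):
  File "<stdin>", line 12, in <module>
NameError: name 'ba' is not defined
```

```bash
python3 - <<'E'
from h import *
ba=np.load("box.npy")[2]
print(shift([520,-160,230],np.pi/2+ba))
E
```

```text
(array([-544. , -675.6,   12.5]), np.float64(-0.103))
```

Request:
jog_arm([
  {"travel": [-36, -45, 1], "twist": -0.1},
  {"travel": [-72, -90, 2], "twist": -0.1},
  {"travel": [-108, -135, 3], "twist": -0.1},
  {"travel": [-145, -180, 4], "twist": -0.1},
  {"travel": [-181, -225, 4], "twist": -0.1},
], gripper=45, squeeze=30)

```text
t: 0.78
eef_pos: [305.2, 375.4, 238.2]
orientation: [0.0, 0.098, 0.995, -0.0]
ft_force: [1.7, -0.3, 0.5]
gripper_width: 44.8
grip_force: 0.0
```

```bash
python3 - <<'E'
from h import *
print(shift([440,110,235],np.pi/2+ba),shift([520,-160,230],np.pi/2+ba))
E
```

```text
(array([-184.1, -233.9,    3.2]), np.float64(-0.003)) (array([-315.4, -483.1,    8.3]), np.float64(-0.003))
```

Request:
jog_arm([
  {"travel": [-37, -47, 1]},
  {"travel": [-74, -94, 2]},
  {"travel": [-111, -141, 3]},
  {"travel": [-148, -188, 3]},
  {"travel": [-184, -234, 3]},
])

```text
$.targets[0]: bad value
```

Request:
jog_arm([
  {"travel": [-26, -50, 1]},
  {"travel": [-52, -100, 2]},
  {"travel": [-79, -150, 3]},
  {"travel": [-105, -200, 4]},
  {"travel": [-131, -249, 5]},
])

```text
$.targets[0]: bad value
```

```bash
cat > look.py <<'E'
from h import *
import sys
im=imaging.get_image("wrist")
cv2.imwrite("pics/"+sys.argv[1],im[:,:,::-1])
for c,a in pots(im):print(c,a,wristray(c,54).round(0))
t=imaging.get_image("top")
for c,a in pots(t):
    w=ray("top",c,54)
    if w[0]<650 and a<400:print("top",w.round(0),a)
E
python3 look.py w1.png; python3 -c "
from h import *
print(tool()[0])"
```

```text
top [ 557. -239.   54.] 191
top [ 541. -332.   54.] 198
top [ 535. -143.   54.] 199
top [ 440. -146.   54.] 201
[307.27878882 371.15792202 238.41097273]
```

View pics/w1.png

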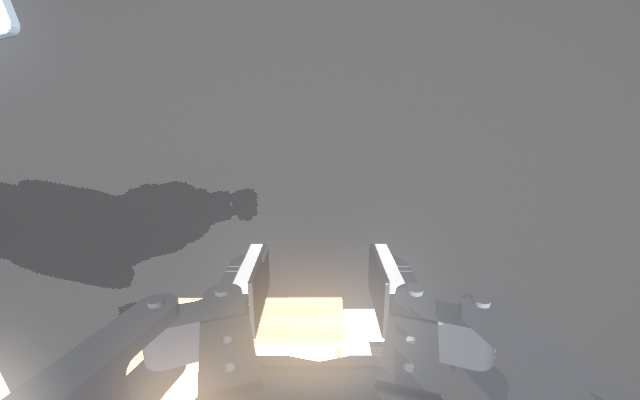

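Both moves were refused because "twist" must be given. The wrist picture shows the bare counter and the fingers at (260,290) and (385,290).

Request:
jog_arm([
  {"travel": [-37, -47, 1], "twist": 0},
  {"travel": [-74, -94, 2], "twist": 0},
  {"travel": [-111, -141, 3], "twist": 0},
  {"travel": [-148, -188, 3], "twist": 0},
  {"travel": [-184, -234, 3], "twist": 0},
])

```text
t: 1.5
eef_pos: [440.2, 110.6, 235.5]
orientation: [0.0, 0.098, 0.995, 0.0]
ft_force: [1.3, 0.5, 0.1]
gripper_width: 44.8
grip_force: 0.0
```

Request:
jog_arm([
  {"travel": [-26, -50, 1], "twist": 0},
  {"travel": [-52, -100, 2], "twist": 0},
  {"travel": [-79, -150, 3], "twist": 0},
  {"travel": [-105, -200, 4], "twist": 0},
  {"travel": [-131, -249, 5], "twist": 0},
])

```text
t: 2.12
eef_pos: [519.8, -159.2, 230.2]
orientation: [0.0, 0.098, 0.995, 0.0]
ft_force: [0.6, -0.1, -0.6]
gripper_width: 45.0
grip_force: 0.0
```

```bash
python3 look.py w2.png; python3 -c "
from h import *
print(tool()[0])
for X in [(535,-143,54),(557,-239,54),(440,-147,54)]: print(X,wristproj(X))"
```

```text
[137.8 239.2] 487 [ 543. -353.   54.]
[550.  334.5] 195 [733.  37.  54.]
[502.4 361.9] 145 [759. -14.  54.]
[453.9 389.2] 582 [785. -69.  54.]
top [ 529. -140.   54.] 122
top [ 440. -144.   54.] 172
[ 519.71904886 -164.37195432  230.10680082]
(535, -143, 54) [344.98900233 191.16932117]
(557, -239, 54) [251.40789985 232.09999696]
(440, -147, 54) [320.28031808  87.09993781]
```

View pics/w2.png

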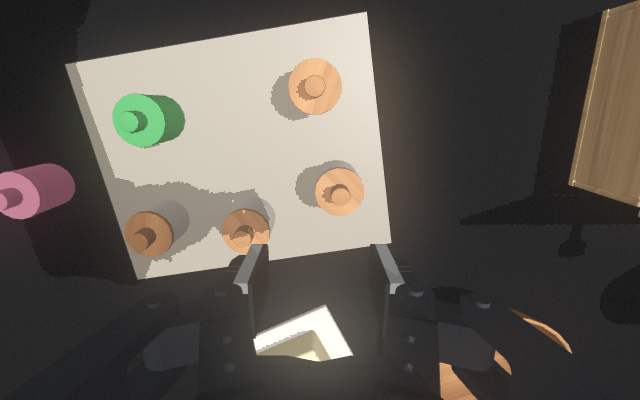

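The wrist view shows the four pots at (315,86), (340,192), (246,231) and (149,235), matching the top-camera positions, with green at (139,120) and pink at (35,190). Now the first pick.

```bash
python3 - <<'E'
from h import *
print(shift([535,-143,64],np.pi/2+ba),tool()[0])
E
```

```text
(array([-10.4,  24.6, 166. ]), np.float64(-0.011)) [ 519.71904886 -164.37195432  230.10680082]
```

Request:
jog_arm([
  {"travel": [-10.5, 24.5, 50], "twist": -0.01},
  {"travel": [-10.5, 24.5, 100], "twist": -0.01},
  {"travel": [-10.5, 24.5, 140], "twist": -0.01},
  {"travel": [-10.5, 24.5, 166], "twist": -0.01},
  {"travel": [-10.5, 24.5, 166], "twist": -0.01},
])

```text
t: 2.85
eef_pos: [533.5, -135.1, 62.8]
orientation: [-0.002, 0.093, 0.996, 0.0]
ft_force: [-0.2, 0.4, -0.1]
gripper_width: 44.7
grip_force: 0.0
```

Request:
jog_arm([
  {"travel": [0, 0, 0], "twist": 0},
  {"travel": [0, 0, 0], "twist": 0},
  {"travel": [0, 0, 0], "twist": 0},
  {"travel": [0, 0, 0], "twist": 0},
], gripper=5)

```text
t: 3.35
eef_pos: [534.7, -136.0, 65.0]
orientation: [0.001, 0.093, 0.996, -0.0]
ft_force: [-0.2, -0.2, 4.6]
gripper_width: 16.2
grip_force: 29.1
```

```bash
python3 - <<'E'
from h import *
print(tool()[0],env.observe()["gripper_width"])
for s in SL: print(shift([*B(*s,0)[:2],71+135],np.pi/2+ba))
E
```

```text
[ 534.70638678 -135.95847914   65.00644817] 16.16532114148587
(array([ 116.1,  292.2, -141.1]), np.float64(0.007))
(array([  70.8,  337.9, -141.1]), np.float64(0.007))
(array([ 115.5,  388.2, -141.1]), np.float64(0.007))
(array([  70.1,  433.9, -141. ]), np.float64(0.007))
```

Request:
jog_arm([
  {"travel": [0, 0, -30], "twist": 0},
  {"travel": [0, 0, -80], "twist": 0},
  {"travel": [0, 0, -135], "twist": 0},
  {"travel": [0, 0, -135], "twist": 0},
], squeeze=45)

```text
t: 3.85
eef_pos: [536.3, -136.5, 203.3]
orientation: [0.004, 0.093, 0.996, -0.0]
ft_force: [0.5, -0.4, -1.4]
gripper_width: 16.2
grip_force: 43.7
```

```bash
python3 look.py w3.png; python3 - <<'E'
from h import *
print(tool()[0],env.observe()["gripper_width"])
for s in SL: print(shift([*B(*s,0)[:2],71+135],np.pi/2+ba))
E
```

```text
[ 98.  233.3] 1234 [ 540. -333.   54.]
[321.  277.4] 763 [ 619. -149.   54.]
[484.4 312.4] 54 [683.  -5.  54.]
[512.6 323.2] 125 [700.  21.  54.]
[534.  340.7] 410 [724.  40.  54.]
top [ 539. -343.   54.] 71
[ 534.10078163 -135.63399564  199.41371001] 16.281844338891897
(array([115.6, 292.1,  -6.6]), np.float64(0.007))
(array([ 70.2, 337.7,  -6.5]), np.float64(0.007))
(array([114.9, 388.1,  -6.5]), np.float64(0.007))
(array([ 69.5, 433.7,  -6.5]), np.float64(0.007))
```

View pics/w3.png

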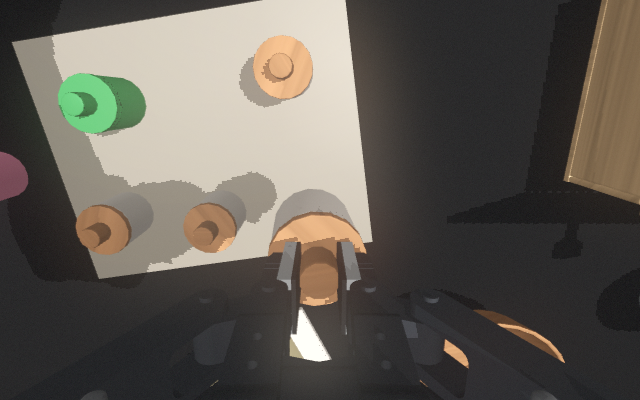

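The pot is held upright at (318,245), with the other three still on the mat. I'm carrying it to slot 4.

Request:
jog_arm([
  {"travel": [8, 50, 0], "twist": 0},
  {"travel": [16, 100, 0], "twist": 0},
  {"travel": [24, 150, 0], "twist": 0},
  {"travel": [32, 200, 0], "twist": 0},
  {"travel": [40, 250, 0], "twist": 0},
])

```text
t: 4.58
eef_pos: [540.2, 118.7, 197.4]
orientation: [-0.002, 0.093, 0.996, -0.001]
ft_force: [0.8, 0.3, -1.6]
gripper_width: 16.1
grip_force: 43.9
```

Request:
jog_arm([
  {"travel": [8, 50, 0], "twist": 0},
  {"travel": [16, 100, 0], "twist": 0},
  {"travel": [24, 150, 0], "twist": 0},
  {"travel": [29, 183, 0], "twist": 0},
  {"travel": [29, 183, 0], "twist": 0},
])

```text
t: 5.2
eef_pos: [544.9, 305.8, 196.6]
orientation: [-0.002, 0.091, 0.996, -0.0]
ft_force: [0.5, -0.6, -1.7]
gripper_width: 15.9
grip_force: 43.9
```

```bash
python3 - <<'E'
from h import *
print(tool()[0],env.observe()["gripper_width"])
print(shift([*B(*SL[3],0)[:2],71],np.pi/2+ba))
t=imaging.get_image("top");cv2.imwrite("pics/t4.png",cv2.resize(t[140:290,130:460],None,fx=2.2,fy=2.2,interpolation=2)[:,:,::-1])
print(tool()[0])
E
```

```text
[544.90114398 305.80852955 196.6212726 ] 15.910455396575113
(array([ -2.2,  -1.9, 125.6]), np.float64(0.012))
[545.52195373 303.20780011 196.9772924 ]
```

View pics/t4.png

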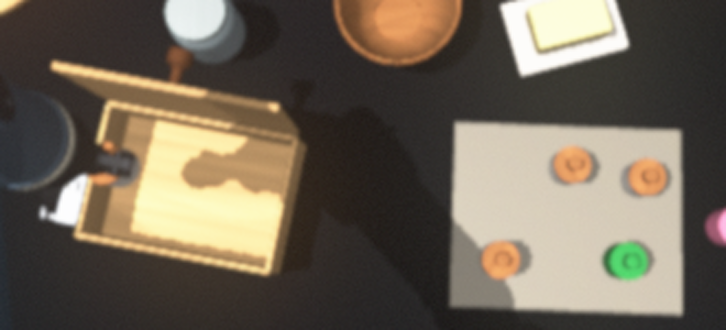

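The pot is above the box at (115,165). I'm lowering it, letting go, and rising.

Request:
jog_arm([
  {"travel": [0, 0, 50], "twist": 0},
  {"travel": [0, 0, 95], "twist": 0},
  {"travel": [0, 0, 115], "twist": 0},
  {"travel": [0, 0, 124], "twist": 0},
  {"travel": [0, 0, 124], "twist": 0},
])

```text
t: 5.88
eef_pos: [546.8, 301.3, 74.9]
orientation: [-0.0, 0.094, 0.996, -0.001]
ft_force: [-1.0, -0.7, -1.4]
gripper_width: 16.1
grip_force: 43.9
```

Request:
jog_arm([
  {"travel": [0, 0, 0], "twist": 0},
  {"travel": [0, 0, 0], "twist": 0},
])

```text
t: 6.12
eef_pos: [547.3, 302.6, 76.3]
orientation: [0.001, 0.093, 0.996, 0.0]
ft_force: [-0.2, 0.1, -1.5]
gripper_width: 16.3
grip_force: 43.9
```

Request:
jog_arm([
  {"travel": [0, 0, 3], "twist": 0},
  {"travel": [0, 0, 3], "twist": 0},
])

```text
t: 6.38
eef_pos: [546.7, 302.4, 72.2]
orientation: [-0.0, 0.093, 0.996, -0.0]
ft_force: [0.4, 0.4, -1.7]
gripper_width: 15.9
grip_force: 43.9
```

Request:
jog_arm([
  {"travel": [0, 0, 2], "twist": 0},
  {"travel": [0, 0, 2], "twist": 0},
])

```text
t: 6.62
eef_pos: [547.4, 302.2, 71.1]
orientation: [0.001, 0.093, 0.996, 0.0]
ft_force: [-1.7, -3.2, 7.0]
gripper_width: 15.8
grip_force: 44.6
```

Request:
jog_arm([
  {"travel": [0, 0, 0], "twist": 0},
  {"travel": [0, 0, 0], "twist": 0},
  {"travel": [0, 0, -20], "twist": 0},
  {"travel": [0, 0, -75], "twist": 0},
  {"travel": [0, 0, -135], "twist": 0},
], gripper=40)

```text
t: 7.25
eef_pos: [546.4, 302.2, 206.1]
orientation: [-0.001, 0.093, 0.996, -0.001]
ft_force: [1.0, 0.7, 0.8]
gripper_width: 39.7
grip_force: 0.0
```

```bash
cat > st.py <<'E'
from h import *
t=imaging.get_image("top")
for c,a in pots(t):
    w=ray("top",c,54)
    if w[0]<650 and a<400:print("top mat-ht",w.round(0),"box-ht",ray("top",c,60).round(0),a)
p=np.mean([tool()[0] for _ in range(3)],0);print(p)
E
python3 st.py; python3 -c "
from h import *
print(shift([541,-332,200],np.pi/2+ba),shift([557,-239,200]),shift([440,-146,200]))"
```

```text
top mat-ht [ 557. -239.   54.] box-ht [ 557. -238.   60.] 194
top mat-ht [549. 299.  54.] box-ht [548. 297.  60.] 230
top mat-ht [ 541. -332.   54.] box-ht [ 541. -331.   60.] 199
top mat-ht [ 439. -146.   54.] box-ht [ 439. -145.   60.] 211
[549.73872526 303.58017779 214.96003293]
(array([-109.7, -626.2,   11.5]), np.float64(0.006)) (array([-108.1, -531.8,   12.1]), 0) (array([  24.2, -462.2,   11.6]), 0)
```

Request:
jog_arm([
  {"travel": [-11, -53, 0], "twist": 0},
  {"travel": [-22, -106, 0], "twist": 0},
  {"travel": [-33, -159, 0], "twist": 0},
  {"travel": [-44, -212, 0], "twist": 0},
  {"travel": [-55, -265, 0], "twist": 0},
])

```text
t: 7.92
eef_pos: [551.6, 30.2, 205.2]
orientation: [0.0, 0.093, 0.996, 0.0]
ft_force: [0.1, -1.0, -0.0]
gripper_width: 40.1
grip_force: 0.0
```

Request:
jog_arm([
  {"travel": [-11, -53, 0], "twist": 0},
  {"travel": [-22, -106, 0], "twist": 0},
  {"travel": [-33, -159, 0], "twist": 0},
  {"travel": [-44, -212, 0], "twist": 0},
  {"travel": [-55, -265, 0], "twist": 0},
])

```text
t: 8.55
eef_pos: [556.5, -240.4, 205.1]
orientation: [0.0, 0.093, 0.996, 0.0]
ft_force: [1.2, 0.6, 0.4]
gripper_width: 40.2
grip_force: 0.0
```

Request:
jog_arm([
  {"travel": [0, 0, 0], "twist": 0},
  {"travel": [0, 0, 0], "twist": 0},
])

```text
t: 8.8
eef_pos: [556.5, -238.2, 204.9]
orientation: [-0.0, 0.093, 0.996, 0.0]
ft_force: [0.1, -0.1, -1.0]
gripper_width: 39.6
grip_force: 0.0
```

```bash
python3 - <<'E'
from h import *
im=imaging.get_image("wrist");s=pots(im)
for c,a in s:print(c,a,wristray(c,54).round(0))
p=tool()[0];print(p,shift([557,-239,65]), wristproj([557,-239,54]))
E
```

```text
[396.4  13.5] 201 [ 437. -156.   54.]
[197.2 202.7] 367 [ 551. -343.   54.]
[598.  331.4] 7851 [748.   3.  54.]
[ 556.72942866 -237.40406384  204.94811222] (array([ -0.6,  -1.7, 139.9]), 0) [316.59977161 187.50169307]
```

Request:
jog_arm([
  {"travel": [0, -1, 50], "twist": 0},
  {"travel": [0, -1, 100], "twist": 0},
  {"travel": [0, -1, 130], "twist": 0},
  {"travel": [0, -1, 140], "twist": 0},
  {"travel": [0, -1, 140], "twist": 0},
])

```text
t: 9.48
eef_pos: [556.7, -238.9, 65.5]
orientation: [-0.0, 0.093, 0.996, 0.0]
ft_force: [-0.3, 0.1, 0.3]
gripper_width: 40.1
grip_force: 0.0
```

Request:
jog_arm([
  {"travel": [0, 0, 0], "twist": 0},
  {"travel": [0, 0, 0], "twist": 0},
  {"travel": [0, 0, 0], "twist": 0},
  {"travel": [0, 0, 0], "twist": 0},
], gripper=5)

```text
t: 9.98
eef_pos: [557.3, -239.9, 66.9]
orientation: [0.001, 0.093, 0.996, -0.0]
ft_force: [-0.4, 1.7, 8.1]
gripper_width: 16.0
grip_force: 44.1
```

Request:
jog_arm([
  {"travel": [0, 0, -30], "twist": 0},
  {"travel": [0, 0, -80], "twist": 0},
  {"travel": [0, 0, -135], "twist": 0},
  {"travel": [0, 0, -135], "twist": 0},
])

```text
t: 10.48
eef_pos: [558.4, -241.1, 205.3]
orientation: [0.004, 0.093, 0.996, -0.001]
ft_force: [0.0, 0.4, -1.1]
gripper_width: 15.9
grip_force: 44.2
```

```bash
python3 - <<'E'
from h import *
o=env.observe();print(o["eef_pos"],o["gripper_width"],o["ft_force"],shift([*B(*SL[2],0)[:2],200],np.pi/2+ba))
E
```

```text
[ 558.38813316 -241.07869479  205.28274432] 15.949371546562931 [ 0.01134758  0.41303035 -1.12672177] (array([158.7, 487.1,   3.2]), np.float64(0.006))
```

Request:
jog_arm([
  {"travel": [16, 49, 0], "twist": 0},
  {"travel": [32, 98, 0], "twist": 0},
  {"travel": [47, 146, 0], "twist": 0},
  {"travel": [63, 195, 0], "twist": 0},
  {"travel": [78, 243, 0], "twist": 0},
])

```text
t: 11.1
eef_pos: [523.9, 15.1, 199.7]
orientation: [-0.0, 0.093, 0.996, -0.0]
ft_force: [0.9, 0.0, -1.9]
gripper_width: 16.0
grip_force: 44.3
```

Request:
jog_arm([
  {"travel": [16, 49, 0], "twist": 0},
  {"travel": [32, 98, 0], "twist": 0},
  {"travel": [47, 146, 0], "twist": 0},
  {"travel": [63, 195, 0], "twist": 0},
  {"travel": [78, 243, 0], "twist": 0},
])

```text
t: 11.72
eef_pos: [492.5, 268.1, 199.7]
orientation: [-0.0, 0.093, 0.996, -0.0]
ft_force: [0.6, -0.3, -2.4]
gripper_width: 15.5
grip_force: 44.3
```

Request:
jog_arm([
  {"travel": [0, 0, 0], "twist": 0},
  {"travel": [0, 0, 50], "twist": 0},
  {"travel": [0, 0, 95], "twist": 0},
  {"travel": [0, 0, 120], "twist": 0},
  {"travel": [0, 0, 120], "twist": 0},
])

```text
t: 12.35
eef_pos: [492.1, 264.9, 78.4]
orientation: [-0.002, 0.094, 0.996, -0.002]
ft_force: [-1.0, -0.2, -1.7]
gripper_width: 15.9
grip_force: 44.4
```

Request:
jog_arm([
  {"travel": [0, 0, 4], "twist": 0},
  {"travel": [0, 0, 6], "twist": 0},
  {"travel": [0, 0, 7], "twist": 0},
  {"travel": [0, 0, 7], "twist": 0},
])

```text
t: 12.85
eef_pos: [493.5, 266.8, 73.7]
orientation: [0.0, 0.093, 0.996, 0.0]
ft_force: [0.1, 0.4, -1.4]
gripper_width: 15.6
grip_force: 44.4
```

Request:
jog_arm([
  {"travel": [0, 0, 2], "twist": 0},
  {"travel": [0, 0, 3], "twist": 0},
  {"travel": [0, 0, 3], "twist": 0},
])

```text
t: 13.22
eef_pos: [493.7, 267.3, 72.6]
orientation: [0.001, 0.093, 0.996, 0.001]
ft_force: [-6.5, -1.6, 26.0]
gripper_width: 15.6
grip_force: 47.2
```

Request:
jog_arm([
  {"travel": [0, 0, 0], "twist": 0},
  {"travel": [0, 0, 0], "twist": 0},
  {"travel": [0, 0, -20], "twist": 0},
  {"travel": [0, 0, -75], "twist": 0},
  {"travel": [0, 0, -130], "twist": 0},
], gripper=40)

```text
t: 13.85
eef_pos: [493.0, 266.5, 201.3]
orientation: [-0.0, 0.093, 0.996, -0.001]
ft_force: [-0.3, 0.4, 0.0]
gripper_width: 40.0
grip_force: 0.0
```

```bash
python3 st.py
```

```text
top mat-ht [550. 301.  54.] box-ht [549. 299.  60.] 264
top mat-ht [ 541. -332.   54.] box-ht [ 541. -330.   60.] 198
top mat-ht [494. 260.  54.] box-ht [494. 258.  60.] 124
top mat-ht [ 439. -146.   54.] box-ht [ 439. -145.   60.] 209
[495.95739477 267.61649688 208.52767125]
```

Request:
jog_arm([
  {"travel": [-16, -58, 0], "twist": 0},
  {"travel": [-32, -116, 0], "twist": 0},
  {"travel": [-48, -174, 0], "twist": 0},
  {"travel": [-63, -232, 0], "twist": 0},
  {"travel": [-79, -290, 0], "twist": 0},
])

```text
t: 14.52
eef_pos: [517.0, -34.8, 200.2]
orientation: [0.0, 0.093, 0.996, -0.0]
ft_force: [0.7, 0.0, -0.1]
gripper_width: 39.9
grip_force: 0.0
```

Request:
jog_arm([
  {"travel": [-16, -58, 0], "twist": 0},
  {"travel": [-32, -116, 0], "twist": 0},
  {"travel": [-48, -174, 0], "twist": 0},
  {"travel": [-63, -232, 0], "twist": 0},
  {"travel": [-79, -290, 0], "twist": 0},
])

```text
t: 15.15
eef_pos: [540.8, -334.4, 200.0]
orientation: [-0.0, 0.093, 0.996, 0.0]
ft_force: [1.3, -0.1, -0.3]
gripper_width: 39.8
grip_force: 0.0
```

Request:
jog_arm([
  {"travel": [0, 0, 0], "twist": 0},
  {"travel": [0, 0, 0], "twist": 0},
])

```text
t: 15.4
eef_pos: [540.6, -332.3, 199.6]
orientation: [-0.0, 0.094, 0.996, 0.0]
ft_force: [-0.1, 0.7, 0.2]
gripper_width: 40.0
grip_force: 0.0
```

```bash
python3 st.py; python3 -c "
from h import *
print(shift([541,-331,65],np.pi/2+ba))"
```

```text
top mat-ht [550. 301.  54.] box-ht [549. 299.  60.] 260
top mat-ht [ 540. -331.   54.] box-ht [ 540. -329.   60.] 185
top mat-ht [494. 267.  54.] box-ht [494. 265.  60.] 207
top mat-ht [ 440. -146.   54.] box-ht [ 440. -146.   60.] 202
[ 540.99243176 -331.38056254  199.804644  ]
(array([ -0. ,   0.2, 134.8]), np.float64(0.008))
```

Request:
jog_arm([
  {"travel": [0, 0, 50], "twist": 0},
  {"travel": [0, 0, 100], "twist": 0},
  {"travel": [0, 0, 125], "twist": 0},
  {"travel": [0, 0, 134.5], "twist": 0},
  {"travel": [0, 0, 134.5], "twist": 0},
])

```text
t: 16.08
eef_pos: [541.3, -331.7, 66.0]
orientation: [-0.0, 0.093, 0.996, 0.0]
ft_force: [-0.0, -0.4, -0.4]
gripper_width: 39.9
grip_force: 0.0
```

Request:
jog_arm([
  {"travel": [0, 0, 0], "twist": 0},
  {"travel": [0, 0, 0], "twist": 0},
  {"travel": [0, 0, 0], "twist": 0},
  {"travel": [0, 0, 0], "twist": 0},
], gripper=5)

```text
t: 16.58
eef_pos: [541.6, -333.3, 67.2]
orientation: [0.001, 0.093, 0.996, -0.001]
ft_force: [-0.0, -1.1, 6.7]
gripper_width: 15.7
grip_force: 44.1
```

Request:
jog_arm([
  {"travel": [0, 0, -30], "twist": 0},
  {"travel": [0, 0, -80], "twist": 0},
  {"travel": [0, 0, -135], "twist": 0},
  {"travel": [0, 0, -135], "twist": 0},
])

```text
t: 17.08
eef_pos: [542.6, -334.1, 205.7]
orientation: [0.004, 0.093, 0.996, -0.002]
ft_force: [-0.0, -0.3, -2.7]
gripper_width: 15.3
grip_force: 44.4
```

Request:
jog_arm([
  {"travel": [11, 53, 0], "twist": 0},
  {"travel": [22, 106, 0], "twist": 0},
  {"travel": [34, 159, 0], "twist": 0},
  {"travel": [45, 212, 0], "twist": 0},
  {"travel": [56, 265, 0], "twist": 0},
])

```text
t: 17.7
eef_pos: [534.2, -59.9, 200.0]
orientation: [-0.001, 0.093, 0.996, 0.0]
ft_force: [0.8, 0.7, -2.1]
gripper_width: 15.7
grip_force: 44.4
```

Request:
jog_arm([
  {"travel": [11, 53, 0], "twist": 0},
  {"travel": [22, 106, 0], "twist": 0},
  {"travel": [34, 159, 0], "twist": 0},
  {"travel": [45, 212, 0], "twist": 0},
  {"travel": [57, 264, 0], "twist": 0},
])

```text
t: 18.32
eef_pos: [527.3, 209.8, 199.9]
orientation: [-0.001, 0.093, 0.996, -0.0]
ft_force: [0.6, 0.5, -1.0]
gripper_width: 15.7
grip_force: 44.4
```

Request:
jog_arm([
  {"travel": [0, 0, 0], "twist": 0},
  {"travel": [0, 0, 50], "twist": 0},
  {"travel": [0, 0, 95], "twist": 0},
  {"travel": [0, 0, 122], "twist": 0},
  {"travel": [0, 0, 122], "twist": 0},
])

```text
t: 18.95
eef_pos: [526.5, 206.7, 76.7]
orientation: [-0.002, 0.094, 0.996, -0.001]
ft_force: [-0.8, -0.2, -1.0]
gripper_width: 16.0
grip_force: 44.5
```

Request:
jog_arm([
  {"travel": [0, 0, 4], "twist": 0},
  {"travel": [0, 0, 6], "twist": 0},
  {"travel": [0, 0, 6], "twist": 0},
])

```text
t: 19.32
eef_pos: [528.3, 208.4, 73.5]
orientation: [0.0, 0.093, 0.996, 0.0]
ft_force: [-0.7, -0.3, -1.3]
gripper_width: 15.6
grip_force: 44.5
```

Request:
jog_arm([
  {"travel": [0, 0, 1.5], "twist": 0},
  {"travel": [0, 0, 2.5], "twist": 0},
  {"travel": [0, 0, 2.5], "twist": 0},
])

```text
t: 19.7
eef_pos: [528.7, 208.2, 73.0]
orientation: [0.001, 0.094, 0.996, 0.001]
ft_force: [-7.3, -2.4, 25.9]
gripper_width: 15.7
grip_force: 47.3
```

Request:
jog_arm([
  {"travel": [0, 0, 0], "twist": 0},
  {"travel": [0, 0, 0], "twist": 0},
  {"travel": [0, 0, -20], "twist": 0},
  {"travel": [0, 0, -75], "twist": 0},
  {"travel": [0, 0, -130], "twist": 0},
], gripper=40)

```text
t: 20.32
eef_pos: [527.7, 208.1, 201.4]
orientation: [-0.0, 0.093, 0.996, -0.0]
ft_force: [1.0, 0.6, 0.2]
gripper_width: 39.9
grip_force: 0.0
```

```bash
python3 st.py
```

```text
top mat-ht [518. 208.  54.] box-ht [518. 207.  60.] 107
top mat-ht [494. 267.  54.] box-ht [494. 265.  60.] 215
top mat-ht [ 439. -145.   54.] box-ht [ 439. -145.   60.] 184
[530.8358816  208.87018865 208.71789974]
```

Request:
jog_arm([
  {"travel": [3, -50, 0], "twist": 0},
  {"travel": [6, -100, 0], "twist": 0},
  {"travel": [8, -150, 0], "twist": 0},
  {"travel": [11, -200, 0], "twist": 0},
  {"travel": [14, -250, 0], "twist": 0},
])

```text
t: 21.0
eef_pos: [467.4, -36.2, 200.3]
orientation: [0.0, 0.093, 0.996, -0.0]
ft_force: [1.2, 0.1, -0.2]
gripper_width: 39.9
grip_force: 0.0
```

Request:
jog_arm([
  {"travel": [2, -40, 0], "twist": 0},
  {"travel": [5, -80, 0], "twist": 0},
  {"travel": [7, -116, 0], "twist": 0},
  {"travel": [7, -116, 0], "twist": 0},
  {"travel": [7, -116, 0], "twist": 0},
])

```text
t: 21.62
eef_pos: [439.6, -147.0, 200.2]
orientation: [-0.0, 0.093, 0.996, 0.0]
ft_force: [0.0, 1.8, 0.1]
gripper_width: 40.1
grip_force: 0.0
```

```bash
python3 st.py; python3 -c "
from h import *
print(shift([440,-146,65],np.pi/2+ba))"
```

```text
top mat-ht [550. 301.  54.] box-ht [549. 299.  60.] 258
top mat-ht [528. 209.  54.] box-ht [527. 207.  60.] 227
top mat-ht [494. 267.  54.] box-ht [494. 265.  60.] 209
[ 439.69667521 -146.61044391  200.18246962]
(array([ -0.2,   0.6, 135.2]), np.float64(0.008))
```

Request:
jog_arm([
  {"travel": [0, 1, 50], "twist": 0},
  {"travel": [0, 1, 100], "twist": 0},
  {"travel": [0, 1, 125], "twist": 0},
  {"travel": [0, 1, 135], "twist": 0},
  {"travel": [0, 1, 135], "twist": 0},
])

```text
t: 22.3
eef_pos: [439.8, -146.0, 65.2]
orientation: [-0.0, 0.093, 0.996, 0.0]
ft_force: [-0.1, 0.1, -0.3]
gripper_width: 40.0
grip_force: 0.0
```

Request:
jog_arm([
  {"travel": [0, 0, 0], "twist": 0},
  {"travel": [0, 0, 0], "twist": 0},
  {"travel": [0, 0, 0], "twist": 0},
  {"travel": [0, 0, 0], "twist": 0},
], gripper=5)

```text
t: 22.8
eef_pos: [440.4, -146.8, 66.3]
orientation: [0.001, 0.093, 0.996, -0.0]
ft_force: [-0.3, 0.1, 7.6]
gripper_width: 16.2
grip_force: 44.2
```

Request:
jog_arm([
  {"travel": [0, 0, -30], "twist": 0},
  {"travel": [0, 0, -80], "twist": 0},
  {"travel": [0, 0, -135], "twist": 0},
  {"travel": [0, 0, -135], "twist": 0},
])

```text
t: 23.3
eef_pos: [441.6, -147.1, 204.2]
orientation: [0.004, 0.093, 0.996, -0.0]
ft_force: [-0.2, 0.0, -2.1]
gripper_width: 15.7
grip_force: 44.4
```

Request:
jog_arm([
  {"travel": [4, 50, 0], "twist": 0},
  {"travel": [8, 100, 0], "twist": 0},
  {"travel": [12, 150, 0], "twist": 0},
  {"travel": [15, 200, 0], "twist": 0},
  {"travel": [19, 250, 0], "twist": 0},
])

```text
t: 23.92
eef_pos: [466.9, 104.2, 199.7]
orientation: [-0.0, 0.093, 0.996, -0.0]
ft_force: [1.0, -0.6, -1.2]
gripper_width: 15.5
grip_force: 44.4
```

Request:
jog_arm([
  {"travel": [3, 40, 0], "twist": 0},
  {"travel": [5, 70, 0], "twist": 0},
  {"travel": [5, 70, 0], "twist": 0},
  {"travel": [5, 70, 40], "twist": 0},
  {"travel": [5, 70, 80], "twist": 0},
])

```text
t: 24.55
eef_pos: [475.3, 171.4, 119.3]
orientation: [0.0, 0.094, 0.996, -0.0]
ft_force: [-0.4, 1.4, -1.2]
gripper_width: 15.7
grip_force: 44.5
```

Request:
jog_arm([
  {"travel": [0, 0, 30], "twist": 0},
  {"travel": [0, 0, 42], "twist": 0},
  {"travel": [0, 0, 46], "twist": 0},
  {"travel": [0, 0, 48], "twist": 0},
  {"travel": [0, 0, 48], "twist": 0},
])

```text
t: 25.18
eef_pos: [475.9, 172.5, 73.0]
orientation: [0.001, 0.093, 0.996, 0.0]
ft_force: [0.2, -0.1, -0.4]
gripper_width: 15.8
grip_force: 44.5
```

Request:
jog_arm([
  {"travel": [0, 0, 1], "twist": 0},
  {"travel": [0, 0, 2], "twist": 0},
  {"travel": [0, 0, 2], "twist": 0},
])

```text
t: 25.55
eef_pos: [476.0, 172.4, 72.2]
orientation: [0.001, 0.093, 0.996, 0.001]
ft_force: [-5.4, -3.0, 23.1]
gripper_width: 15.6
grip_force: 47.0
```

Request:
jog_arm([
  {"travel": [0, 0, 0], "twist": 0},
  {"travel": [0, 0, 0], "twist": 0},
  {"travel": [0, 0, -20], "twist": 0},
  {"travel": [0, 0, -75], "twist": 0},
  {"travel": [0, 0, -130], "twist": 0},
], gripper=40)

```text
t: 26.18
eef_pos: [475.1, 172.2, 201.5]
orientation: [-0.0, 0.093, 0.996, -0.0]
ft_force: [1.2, 0.4, 0.0]
gripper_width: 40.1
grip_force: 0.0
```

Request:
jog_arm([
  {"travel": [0, 0, -50], "twist": 0},
  {"travel": [0, 0, -100], "twist": 0},
  {"travel": [0, 0, -100], "twist": 0},
], gripper=0)

```text
t: 26.55
eef_pos: [477.1, 172.9, 303.8]
orientation: [0.003, 0.093, 0.996, 0.002]
ft_force: [0.1, 0.4, -1.0]
gripper_width: 0.2
grip_force: 0.0
```

```bash
cat > bf.py <<'E'
from h import *
def boxpose():
    p,R=tool();d=p[:2]-[bx,by];c,s=np.cos(ba),np.sin(ba)
    return np.round([c*d[0]+s*d[1],-s*d[0]+c*d[1],p[2]],1),round(np.arctan2(R[1,1],R[0,1])-np.pi/2-ba,3)
E
python3 - <<'E'
from bf import *
t=imaging.get_image("top");cv2.imwrite("pics/t5.png",cv2.resize(t[140:290,130:460],None,fx=2.2,fy=2.2,interpolation=2)[:,:,::-1])
print(boxpose());w=imaging.get_image("wrist");cv2.imwrite("pics/w5.png",w[:,:,::-1])
E
python3 st.py
```

```text
(array([-38.6, -71.9, 301.6]), np.float64(0.007))
top mat-ht [528. 210.  54.] box-ht [528. 209.  60.] 239
top mat-ht [472. 165.  54.] box-ht [472. 164.  60.] 137
[474.94906108 172.29114193 299.41240381]
```

View pics/t5.png

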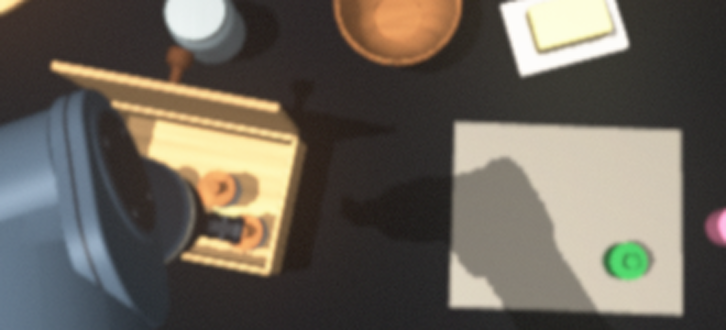

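Only the green look-alike is left on the mat, and pots show in the box at (220,190) and (250,232). I'm moving over and behind the lid.

Request:
jog_arm([
  {"travel": [-50, 6, -10], "twist": 0},
  {"travel": [-100, 12, -10], "twist": 0},
  {"travel": [-150, 22, -10], "twist": 0},
  {"travel": [-167, 22, -10], "twist": 0},
  {"travel": [-167, 22, -10], "twist": 0},
])

```text
t: 27.32
eef_pos: [643.9, 162.2, 307.5]
orientation: [-0.002, 0.094, 0.996, -0.001]
ft_force: [-0.7, -0.2, -0.5]
gripper_width: 0.3
grip_force: 0.0
```

Request:
jog_arm([
  {"travel": [0, 0, 30], "twist": 0},
  {"travel": [0, 0, 62], "twist": 0},
  {"travel": [0, 0, 62], "twist": 0},
])

```text
t: 27.7
eef_pos: [641.1, 163.2, 245.6]
orientation: [-0.003, 0.093, 0.996, -0.001]
ft_force: [0.4, 0.4, -0.4]
gripper_width: -0.3
grip_force: 0.0
```

```bash
python3 - <<'E'
from bf import *
for n in ["scene","top"]:
    t=imaging.get_image(n);cut=t[110:220,320:450] if n=="scene" else t[140:280,130:300]
    cv2.imwrite(f"pics/{n}6.png",cv2.resize(cut,None,fx=3,fy=3,interpolation=2)[:,:,::-1])
a=cv2.imread("pics/scene6.png");b=cv2.imread("pics/top6.png");o=np.zeros((420,900,3),np.uint8)
o[:330,:390]=a;o[:,390:900]=b;cv2.imwrite("pics/c6.png",o[:,:800])
print(boxpose())
E
python3 st.py
```

```text
(array([127.2, -49. , 248.9]), np.float64(0.007))
top mat-ht [528. 210.  54.] box-ht [528. 209.  60.] 238
top mat-ht [473. 172.  54.] box-ht [473. 171.  60.] 221
[643.79750456 163.18679512 249.55964043]
```

View pics/c6.png

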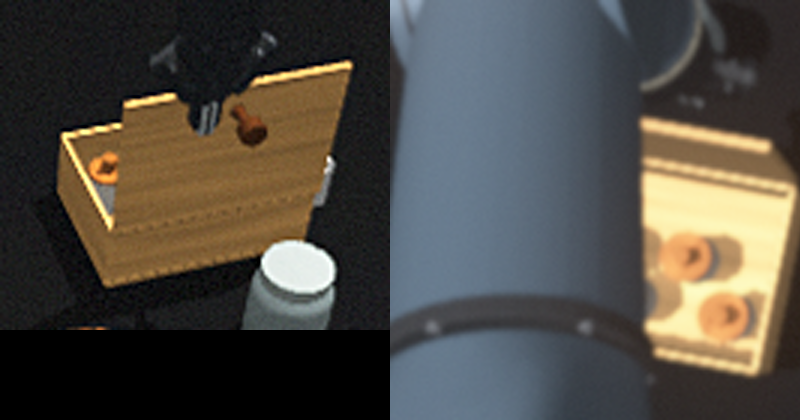

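The closed fingers are behind the lid at (205,115), beside its knob at (250,125). The pots stand in the box. Pushing now.

Request:
jog_arm([
  {"travel": [17, 0, 1], "twist": 0},
  {"travel": [34, 0, 3], "twist": 0},
  {"travel": [49, 0, 5], "twist": 0},
  {"travel": [64, 0, 6.5], "twist": 0},
  {"travel": [78, 0, 11], "twist": 0},
])

```text
t: 28.48
eef_pos: [568.0, 177.7, 239.5]
orientation: [0.002, 0.093, 0.996, 0.001]
ft_force: [1.5, 0.2, 2.4]
gripper_width: 0.3
grip_force: 1.1
```

Request:
jog_arm([
  {"travel": [14, 0, 5], "twist": 0},
  {"travel": [27, 0, 12], "twist": 0},
  {"travel": [40, 0, 20], "twist": 0},
  {"travel": [52, 0, 29], "twist": 0},
  {"travel": [63, 0, 39], "twist": 0},
])

```text
t: 29.1
eef_pos: [505.7, 189.7, 199.5]
orientation: [0.001, 0.093, 0.996, 0.001]
ft_force: [2.0, 0.4, 0.6]
gripper_width: -0.1
grip_force: 0.7
```

```bash
python3 -c "
from bf import *
print(boxpose())
t=imaging.get_image('scene');cv2.imwrite('pics/s7.png',cv2.resize(t[110:220,320:450],None,fx=3,fy=3)[:,:,::-1])"
```

```text
(array([-12.8, -49.4, 199.5]), np.float64(0.007))
```

View pics/s7.png

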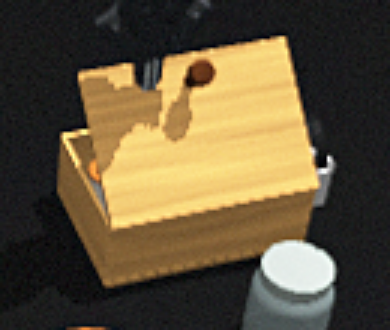

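The lid is following at about 0.7 rad, with the finger at (150,75) beside the knob.

Request:
jog_arm([
  {"travel": [10, 0, 12], "twist": 0},
  {"travel": [18, 0, 24], "twist": 0},
  {"travel": [25, 0, 37], "twist": 0},
  {"travel": [31, 0, 51], "twist": 0},
  {"travel": [36, 0, 65], "twist": 0},
])

```text
t: 29.78
eef_pos: [469.7, 196.0, 132.9]
orientation: [0.0, 0.093, 0.996, 0.0]
ft_force: [0.6, -0.1, 0.1]
gripper_width: -0.0
grip_force: 0.5
```

Request:
jog_arm([
  {"travel": [2, 0, 10], "twist": 0},
  {"travel": [3, 0, 18], "twist": 0},
  {"travel": [4, 0, 25], "twist": 0},
  {"travel": [4, 0, 28], "twist": 0},
  {"travel": [4, 0, 28], "twist": 0},
])

```text
t: 30.4
eef_pos: [465.9, 196.5, 105.2]
orientation: [-0.0, 0.093, 0.996, -0.0]
ft_force: [0.2, 0.4, 0.3]
gripper_width: 0.3
grip_force: 0.0
```

Request:
jog_arm([
  {"travel": [0, 0, 1], "twist": 0},
  {"travel": [0, 0, 2], "twist": 0},
  {"travel": [0, 0, 2], "twist": 0},
])

```text
t: 30.78
eef_pos: [466.1, 196.6, 104.5]
orientation: [0.0, 0.093, 0.996, 0.0]
ft_force: [-3.5, -1.3, 13.7]
gripper_width: 0.0
grip_force: 7.7
```

Request:
jog_arm([
  {"travel": [0, 0, 1], "twist": 0},
  {"travel": [0, 0, 2], "twist": 0},
  {"travel": [0, 0, 2], "twist": 0},
])

```text
t: 31.15
eef_pos: [466.1, 196.6, 104.2]
orientation: [0.001, 0.094, 0.996, 0.001]
ft_force: [-9.5, -3.1, 42.5]
gripper_width: -0.2
grip_force: 21.1
```

The lid is firmly shut: 42 N up at z = 104. I'm lifting and moving to look at the wheel window.

Request:
jog_arm([
  {"travel": [0, 0, -30], "twist": 0},
  {"travel": [0, 0, -80], "twist": 0},
  {"travel": [-40, 40, -80], "twist": 0},
  {"travel": [-79, 80, -80], "twist": 0},
  {"travel": [-79, 130, -80], "twist": 0},
])

```text
t: 31.78
eef_pos: [571.0, 308.5, 181.8]
orientation: [0.001, 0.096, 0.995, -0.0]
ft_force: [-0.9, 0.4, -0.3]
gripper_width: 0.2
grip_force: 0.0
```

Request:
jog_arm([
  {"travel": [0, 53, 10], "twist": 0},
  {"travel": [0, 53, 10], "twist": 0},
  {"travel": [0, 53, 10], "twist": 0},
])

```text
t: 32.15
eef_pos: [577.4, 361.1, 171.0]
orientation: [-0.0, 0.093, 0.996, -0.001]
ft_force: [-0.0, -0.3, -0.4]
gripper_width: -0.1
grip_force: 0.0
```

```bash
python3 -c "
from bf import *
print(boxpose(),wristproj(B(-20,133.5,88)),wristproj(B(-20,157,95)))
t=imaging.get_image('wrist');cv2.imwrite('pics/w8.png',t[:,:,::-1])"
```

```text
(array([ 24.5, 132.6, 171. ]), np.float64(0.007)) [320.61983348 143.7364976 ] [359.43365674 145.39957512]
```

View pics/w8.png

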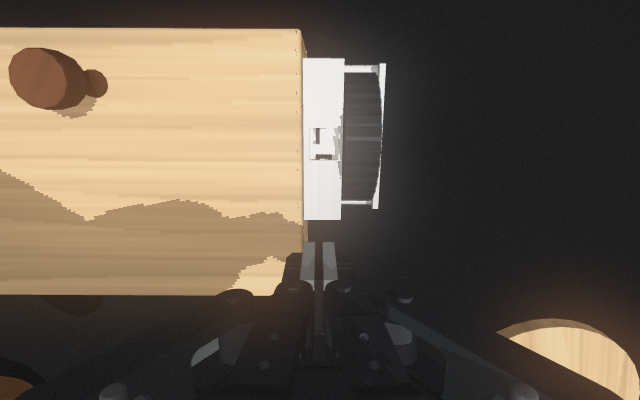

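The lid is flat and shut; the window at (322,143) is between two digits. Enlarging it.

```bash
python3 -c "
import cv2
t=cv2.imread('pics/w8.png')[115:175,300:390];t=cv2.rotate(t,cv2.ROTATE_180)
cv2.imwrite('pics/c8.png',cv2.resize(t,None,fx=8,fy=8,interpolation=2))"
```

```text
(no output)
```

View pics/c8.png

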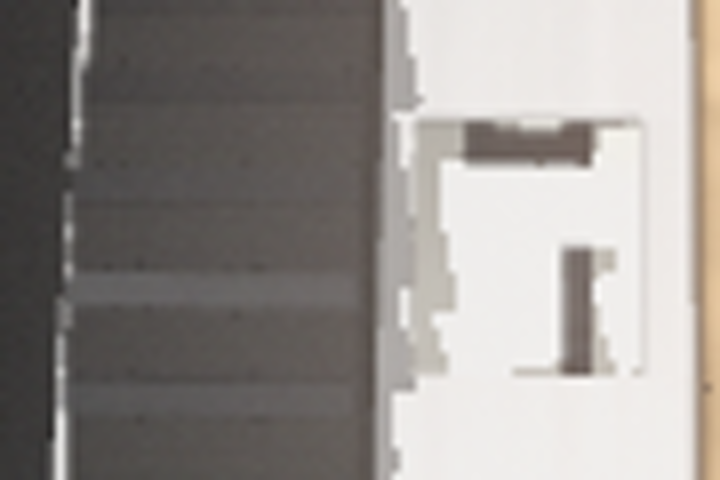

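The crop is rotated so that box +x is up. It shows the bottom of a 0 at the window's top, (530,145), and the top of a 1 starting at its centre line, (577,245). So the wheel is at about 0.41 rad and needs about +3.99 rad, or 180 mm at the band. First I'll probe the band's top.

Request:
jog_arm([
  {"travel": [22, 32, 0], "twist": -0.007},
  {"travel": [44, 32, 30], "twist": -0.007},
  {"travel": [44, 32, 58], "twist": -0.007},
  {"travel": [44, 32, 58], "twist": -0.007},
  {"travel": [44, 32, 58], "twist": -0.007},
])

```text
t: 32.83
eef_pos: [541.4, 400.5, 114.8]
orientation: [0.001, 0.091, 0.996, 0.0]
ft_force: [-0.3, -0.1, 1.1]
gripper_width: -0.0
grip_force: 0.0
```

Request:
jog_arm([
  {"travel": [0, 0, 3], "twist": 0},
  {"travel": [0, 0, 5], "twist": 0},
  {"travel": [0, 0, 5], "twist": 0},
  {"travel": [0, 0, 5], "twist": 0},
])

```text
t: 33.33
eef_pos: [540.2, 401.3, 108.4]
orientation: [0.0, 0.09, 0.996, 0.0]
ft_force: [0.1, -0.5, 0.1]
gripper_width: 0.0
grip_force: 0.0
```

Request:
jog_arm([
  {"travel": [0, 0, 1.5], "twist": 0},
  {"travel": [0, 0, 1.5], "twist": 0},
  {"travel": [0, 0, 1.5], "twist": 0},
])

```text
t: 33.7
eef_pos: [540.1, 401.3, 106.7]
orientation: [-0.0, 0.09, 0.996, -0.0]
ft_force: [-0.7, 0.1, -0.6]
gripper_width: -0.0
grip_force: 0.0
```

```bash
python3 -c "
from bf import *
print(boxpose())"
```

```text
(array([-19.8, 164.9, 106.7]), np.float64(0.014))
```

Request:
jog_arm([
  {"travel": [0, 0, 0.7], "twist": 0},
  {"travel": [0, 0, 0.7], "twist": 0},
  {"travel": [0, 0, 0.7], "twist": 0},
])

```text
t: 34.08
eef_pos: [540.2, 401.4, 106.2]
orientation: [0.0, 0.09, 0.996, 0.0]
ft_force: [-0.0, 0.2, 2.0]
gripper_width: 0.1
grip_force: 0.8
```

Request:
jog_arm([
  {"travel": [0, 0, 0.7], "twist": 0},
  {"travel": [0, 0, 0.7], "twist": 0},
  {"travel": [0, 0, 0.7], "twist": 0},
])

```text
t: 34.45
eef_pos: [540.6, 401.4, 106.1]
orientation: [0.0, 0.09, 0.996, 0.0]
ft_force: [-0.3, -1.2, 6.3]
gripper_width: 0.2
grip_force: 3.1
```

Request:
jog_arm([
  {"travel": [-6, 0, 0], "twist": 0},
  {"travel": [-11, 0, 0], "twist": 0},
  {"travel": [-15.5, 0, 0.3], "twist": 0},
  {"travel": [-20, 0, 1], "twist": 0},
  {"travel": [-24.5, 0, 2.1], "twist": 0},
])

```text
t: 35.08
eef_pos: [564.3, 396.9, 102.9]
orientation: [-0.0, 0.09, 0.996, -0.0]
ft_force: [-0.4, 0.1, -0.0]
gripper_width: -0.0
grip_force: 0.2
```

Request:
jog_arm([
  {"travel": [0, 0, -20], "twist": 0},
  {"travel": [-30, -30, -65], "twist": 0},
  {"travel": [-20, -32, -65], "twist": 0},
  {"travel": [-20, -32, -65], "twist": 0},
])

```text
t: 35.58
eef_pos: [577.3, 362.3, 168.0]
orientation: [-0.001, 0.09, 0.996, 0.0]
ft_force: [-0.2, -0.3, -0.9]
gripper_width: 0.2
grip_force: 0.0
```

```bash
cat > win.py <<'E'
from bf import *
import sys
# rectified window, 10 px/mm, drum plane z=83.5, box +x up; rows = dark fraction per mm along x (from +x to -x), left/right halves
print(boxpose())
pts=[(-5,146.5),(-5,120.5),(-35,120.5),(-35,146.5)]
src=np.float32([wristproj(B(x,y,84.5)) for x,y in pts]);im=imaging.get_image("wrist")
W=cv2.warpPerspective(im,cv2.getPerspectiveTransform(src,np.float32([(0,0),(260,0),(260,300),(0,300)])),(260,300))
cv2.imwrite("pics/"+sys.argv[1],cv2.resize(W,None,fx=1.6,fy=1.6)[:,:,::-1])
g=W.mean(2);d=(g<150)[:,55:200]
for i in range(5,26):print(20-i-35+0-(-15)+0, (d[i*10:i*10+10,:72].mean()*9).round(0),(d[i*10:i*10+10,72:].mean()*9).round(0),end=" | ")
E
python3 win.py v1.png
```

```text
(array([ 24.2, 133.7, 168. ]), np.float64(0.014))
-5 0.0 3.0 | -6 0.0 3.0 | -7 0.0 3.0 | -8 0.0 3.0 | -9 0.0 3.0 | -10 0.0 3.0 | -11 0.0 0.0 | -12 0.0 0.0 | -13 0.0 0.0 | -14 0.0 0.0 | -15 0.0 0.0 | -16 0.0 0.0 | -17 0.0 1.0 | -18 7.0 4.0 | -19 8.0 4.0 | -20 1.0 3.0 | -21 0.0 2.0 | -22 0.0 2.0 | -23 1.0 3.0 | -24 5.0 3.0 | -25 0.0 0.0 |
```

The first roll turned it 0.55 rad as planned, with no slip, so it is now about 0.96 and needs 3.44 more. Two full strokes of 1.29 each come next.

Request:
jog_arm([
  {"travel": [40, 32, 0], "twist": 0.014},
  {"travel": [73, 32, 30], "twist": 0.014},
  {"travel": [73, 32, 55], "twist": 0.014},
  {"travel": [73, 32, 66.3], "twist": 0.014},
  {"travel": [73, 32, 66.3], "twist": 0.014},
])

```text
t: 36.25
eef_pos: [511.2, 406.8, 100.9]
orientation: [-0.001, 0.096, 0.995, -0.001]
ft_force: [0.2, -0.2, -0.3]
gripper_width: 0.0
grip_force: 0.0
```

Request:
jog_arm([
  {"travel": [-4.2, 0, -1.5], "twist": 0},
  {"travel": [-8.6, 0, -2.6], "twist": 0},
  {"travel": [-13, 0, -3.3], "twist": 0},
  {"travel": [-17.5, 0, -3.5], "twist": 0},
  {"travel": [-28.5, 0, -3.5], "twist": 0},
])

```text
t: 36.88
eef_pos: [540.4, 400.9, 106.1]
orientation: [0.0, 0.097, 0.995, 0.0]
ft_force: [-0.0, 0.3, 5.3]
gripper_width: 0.1
grip_force: 2.2
```

Request:
jog_arm([
  {"travel": [-11, 0, 0], "twist": 0},
  {"travel": [-15.5, 0, 0.3], "twist": 0},
  {"travel": [-20, 0, 1], "twist": 0},
  {"travel": [-24.5, 0, 2.1], "twist": 0},
  {"travel": [-28.5, 0, 3.6], "twist": 0},
])

```text
t: 37.5
eef_pos: [568.1, 395.6, 101.6]
orientation: [-0.0, 0.097, 0.995, -0.0]
ft_force: [0.6, 0.2, 0.2]
gripper_width: -0.0
grip_force: 0.0
```

Request:
jog_arm([
  {"travel": [0, 0, -20], "twist": 0},
  {"travel": [-16, -32, -65], "twist": 0},
  {"travel": [-16, -32, -65], "twist": 0},
  {"travel": [-16, -32, -65], "twist": 0},
])

```text
t: 38.0
eef_pos: [577.3, 361.2, 166.7]
orientation: [-0.0, 0.097, 0.995, 0.0]
ft_force: [0.2, 0.4, -0.7]
gripper_width: 0.0
grip_force: 0.0
```

```bash
python3 win.py v2.png
```

```text
(array([ 24.4, 132.7, 166.7]), np.float64(-0.0))
-5 7.0 3.0 | -6 8.0 5.0 | -7 8.0 4.0 | -8 0.0 0.0 | -9 0.0 0.0 | -10 0.0 0.0 | -11 0.0 0.0 | -12 0.0 0.0 | -13 0.0 0.0 | -14 3.0 2.0 | -15 8.0 4.0 | -16 6.0 4.0 | -17 0.0 2.0 | -18 0.0 2.0 | -19 0.0 3.0 | -20 3.0 4.0 | -21 8.0 4.0 | -22 6.0 4.0 | -23 0.0 3.0 | -24 0.0 2.0 | -25 0.0 0.0 |
```

It turned 0.72 this time, so some was lost on the arc ends. The wheel is at about 1.68 (a 3 just below centre). The next stroke presses slightly deeper.

Request:
jog_arm([
  {"travel": [40, 32, 0], "twist": 0},
  {"travel": [73, 32, 30], "twist": 0},
  {"travel": [73, 32, 55], "twist": 0},
  {"travel": [73, 32, 65.8], "twist": 0},
  {"travel": [73, 32, 65.8], "twist": 0},
])

```text
t: 38.67
eef_pos: [510.6, 406.9, 100.2]
orientation: [-0.002, 0.096, 0.995, -0.001]
ft_force: [-2.6, -0.0, 3.4]
gripper_width: 0.2
grip_force: 1.8
```

Request:
jog_arm([
  {"travel": [-4.2, 0, -1.5], "twist": 0},
  {"travel": [-8.6, 0, -2.7], "twist": 0},
  {"travel": [-13, 0, -3.5], "twist": 0},
  {"travel": [-17.5, 0, -3.9], "twist": 0},
  {"travel": [-28.5, 0, -3.9], "twist": 0},
])

```text
t: 39.3
eef_pos: [541.3, 400.9, 106.1]
orientation: [0.001, 0.097, 0.995, 0.0]
ft_force: [-0.9, -0.9, 5.3]
gripper_width: 0.3
grip_force: 2.9
```

Request:
jog_arm([
  {"travel": [-11, 0, 0], "twist": 0},
  {"travel": [-15.5, 0, 0.6], "twist": 0},
  {"travel": [-20, 0, 1.6], "twist": 0},
  {"travel": [-24.5, 0, 2.9], "twist": 0},
  {"travel": [-28.5, 0, 4.4], "twist": 0},
])

```text
t: 39.92
eef_pos: [568.6, 395.4, 100.6]
orientation: [0.0, 0.097, 0.995, 0.0]
ft_force: [0.7, 0.7, 3.2]
gripper_width: -0.1
grip_force: 1.6
```

Request:
jog_arm([
  {"travel": [0, 0, -20], "twist": 0},
  {"travel": [-16, -32, -65], "twist": 0},
  {"travel": [-16, -32, -65], "twist": 0},
  {"travel": [-16, -32, -65], "twist": 0},
])

```text
t: 40.42
eef_pos: [577.0, 361.3, 165.1]
orientation: [-0.001, 0.097, 0.995, 0.0]
ft_force: [-0.4, 0.6, -1.2]
gripper_width: -0.2
grip_force: 0.0
```

```bash
python3 win.py v3.png
```

```text
(array([ 24.1, 132.7, 165.1]), np.float64(-0.0))
-5 0.0 1.0 | -6 0.0 0.0 | -7 0.0 0.0 | -8 0.0 0.0 | -9 0.0 0.0 | -10 0.0 0.0 | -11 4.0 2.0 | -12 8.0 5.0 | -13 8.0 4.0 | -14 3.0 0.0 | -15 3.0 0.0 | -16 3.0 0.0 | -17 4.0 1.0 | -18 8.0 4.0 | -19 7.0 4.0 | -20 0.0 3.0 | -21 0.0 2.0 | -22 0.0 2.0 | -23 3.0 3.0 | -24 4.0 2.0 | -25 0.0 0.0 |
```

The window now shows a 5 (top-left and bottom-right strokes) about 3.5 mm short of centre, so about 3.03 rad. That stroke gave 1.35 and 1.37 is needed, so I'm repeating it.

Request:
jog_arm([
  {"travel": [40, 32, 0], "twist": 0},
  {"travel": [73, 32, 30], "twist": 0},
  {"travel": [73, 32, 55], "twist": 0},
  {"travel": [73, 32, 64.4], "twist": 0},
  {"travel": [73, 32, 64.4], "twist": 0},
])

```text
t: 41.1
eef_pos: [510.7, 406.8, 100.3]
orientation: [-0.001, 0.096, 0.995, -0.001]
ft_force: [-2.8, -0.5, 2.1]
gripper_width: -0.2
grip_force: 1.4
```

Request:
jog_arm([
  {"travel": [-4.2, 0, -1.5], "twist": 0},
  {"travel": [-8.6, 0, -2.7], "twist": 0},
  {"travel": [-13, 0, -3.5], "twist": 0},
  {"travel": [-17.5, 0, -3.9], "twist": 0},
  {"travel": [-28.5, 0, -3.9], "twist": 0},
])

```text
t: 41.72
eef_pos: [541.3, 400.8, 106.1]
orientation: [0.001, 0.097, 0.995, 0.0]
ft_force: [-0.9, -1.0, 5.7]
gripper_width: -0.1
grip_force: 2.7
```

Request:
jog_arm([
  {"travel": [-11, 0, 0], "twist": 0},
  {"travel": [-15.5, 0, 0.6], "twist": 0},
  {"travel": [-20, 0, 1.6], "twist": 0},
  {"travel": [-24.5, 0, 2.9], "twist": 0},
  {"travel": [-28.5, 0, 4.4], "twist": 0},
])

```text
t: 42.35
eef_pos: [568.5, 395.3, 100.7]
orientation: [0.0, 0.097, 0.995, -0.0]
ft_force: [0.7, -0.7, 4.0]
gripper_width: 0.1
grip_force: 1.6
```

Request:
jog_arm([
  {"travel": [0, 0, -20], "twist": 0},
  {"travel": [-16, -32, -65], "twist": 0},
  {"travel": [-16, -32, -65], "twist": 0},
  {"travel": [-16, -32, -65], "twist": 0},
])

```text
t: 42.85
eef_pos: [577.0, 361.4, 165.2]
orientation: [-0.001, 0.097, 0.995, 0.0]
ft_force: [-0.1, 0.6, -0.5]
gripper_width: -0.1
grip_force: 0.0
```

```bash
python3 win.py v4.png
```

```text
(array([ 24.1, 132.7, 165.2]), np.float64(-0.0))
-5 0.0 0.0 | -6 0.0 0.0 | -7 0.0 0.0 | -8 3.0 2.0 | -9 8.0 4.0 | -10 8.0 5.0 | -11 1.0 3.0 | -12 0.0 3.0 | -13 0.0 3.0 | -14 0.0 2.0 | -15 0.0 3.0 | -16 0.0 3.0 | -17 0.0 2.0 | -18 0.0 2.0 | -19 0.0 2.0 | -20 0.0 3.0 | -21 0.0 3.0 | -22 0.0 2.0 | -23 0.0 0.0 | -24 0.0 0.0 | -25 0.0 0.0 |
```

View pics/v4.png

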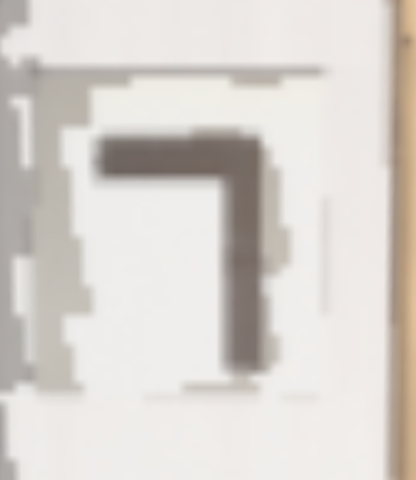

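The window shows a 7: rows 133–372 against a window of 70–395, so about 1 mm (0.04 rad) off centre, within tolerance. The lid was shut in the last wide view, and the gripper is clear of everything.

```bash
python3 -c "
from h import *
print(ticket.close_job())"
```

```text
the job is handed in; nothing more can be done
None
```

I handed the job in: all four spice pots are upright in the box, the lid is pressed shut, and the thumbwheel shows 7 about 1 mm off the window's centre (within tolerance); the bowl, jar and butter dish were not touched, and the judge's result was not shown.

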